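# Set up the sighting check across a lens prism

### The arm

A 7-joint arm with a two-finger parallel gripper is mounted at the origin on the work surface. World frame = base frame: x ahead of the robot, y to its left, z up, the work surface at z = 0. Lengths are in m, angles in rad, forces in N, time in s.
With the tool pointing down it reaches from about 0.4 to 0.925 m from the base axis. Payload 4.1 kg.
Tool frame: the origin (TCP) lies midway between the tips of the shut fingers; the grasp point (between the pads) lies 19 mm behind it; z points along the fingers, y is the line along which they close (so a half turn about z gives the same grasp; the last joint's range is limited). The gripper opens to 85 mm and grips with 20 to 120 N. Pads are 22 mm wide; open, the fingers measure 114 mm over their backs; the gripper's body (76 mm by 85 mm) begins 54 mm behind the grasp point. The pads swing forward as they close: fully open they stand 13 mm farther back than shut.
Start: joints at [-1.375, 0.398, 0.045, 1.537, -0.019, 1.207, -0.051], TCP at [0.189, 0.622, 0.231] pointing down, gripper open.
Joint ranges: [-2.82, 2.82], [-0.49, 2.23], [-1.37, 1.46], [0, 2.46], [-1.36, 4.5], [0.23, 2], [-2.94, 2.94]. Speed limits (rad/s): [2.57, 2.57, 3.14, 3.14, 3.14, 3.14, 3.14].

### API

Orientations are given as a rotation vector (axis times angle).
In Python, from cell import manip, cams, workorder, look_for, regions_of gives the robot as it stands.
- The arm moves only by the tool servo_tool, never from a script. Its argument "deltas" is a list that holds one entry, the list of rows, each a list of 5 numbers: the finger opening in m, from 0 to 0.0854, then the shift along the tool's x, y, z in m, then the turn about the tool's z in rad. In form: [[[gripper, x, y, z, turn], ...]]. A call has exactly 8 rows; each row shifts and turns the commanded pose from where the row before left it, along the tool's axes as they then stand; what a row does not reach is not made up. A row lasts 1/8 s, in which the tool goes at most 62.5 mm and 10.7 degrees, less where a joint would pass 70% of its speed; a pose out of reach is approached as far as the arm can. A call is refused whole if a number of a shift passes 0.0625 or a number of a turn 0.188, either way. A call with a gripper value outside its range is refused whole. The fingers move at their own pace and stop on an object; "newtons" is the grip in N (left out, the last holds). Time passes only in rows, so rows that do not move let the fingers close, or fill a call up. It gives the time, the measured TCP pose, the force, the opening and the grip force at its end, in the units of the state.
- manip.read_state(): the state, without advancing time (a new reading comes with each control period).
- cams.get_image(name): name is "scene" or "top"; returns a dict with "image" (384x512x3 uint8, blue, green, red), "depth" (384x512 float32, m along the optical axis (not along the pixel's ray), 0 where there is no reading), "fx", "fy", "cx", "cy" (pixels), "dist_coeffs" ([k1, k2, p1, p2, k3] as OpenCV has them; the pictures are not rectified), "origin" and "rotation" of the camera in the world. Camera axes: x right, y up, looking along -z (the intrinsics and any distortion apply to the point x, -y, -z); pixel columns grow to the right and rows downward; lengths in m; the calibration is good to about 2 mm. A picture is of the moment at which its call begins.
- workorder.close_job(): hands the job in; it is judged then, once.
Trained networks look in the newest picture that a camera, given by its name, has taken for a name from the list of things; names that differ only in an ending like _2 or _b are one class to them, and where a whole thing is asked for, a point or a joint stands for the part that bears it (a point fixed in the world has none). Each returns a list of dicts, best first, with "p" (0 to 1); they miss things now and then, are a little off and sometimes report something else, mostly with a low value. They report only what shows in the picture. A call takes as long as a camera call. They do not tell look-alikes from the thing itself.
- look_for(camera, name): "box" ([left, top, right, bottom] in pixels, round what is visible of it).
- regions_of(camera, name): "region" (384x512 bool, what is visible of it) and "box" ([left, top, right, bottom] in pixels, round what is visible of it).
The state is a dict: "clock": time; "q": joint angles; "qvel": joint speeds; "tau": joint torques, N m; "ee_pos": TCP position; "ee_rot": TCP orientation; "ft_force": force on the tool from outside, world axes, zero at the start; "wrist_torque": the same for the moment, N m; "width": opening from 0.0 (shut) to 1.0 (fully open); "grasp_force": force on a finger pad.
Only numpy, scipy, OpenCV 4.12 (cv2) and the standard library are available. Lean on these libraries where they do the work, as an engineer would, in place of code of your own. Each camera call takes 0.05 s, during which the arm holds its last target. There are 200 camera calls.

### The job

In the zinc tray, stand the flat-topped black jack upright on the middle of the cork pad at the prism's hollow side, and the forked black jack on the middle of the pad at its bulging side, turned so that its two forks line up straight towards the prism. Set the blue bulb socket upright on the centre of the flat jack's top, and lay the brass sighting tube in both forks of the other, centred, so that the prism sits between lamp and tube. Let nothing knock against the glass prism, and leave the yellow spirit level and the amber bottle where they are.

Things in the scene. Friction and masses are not known exactly. Their poses are not given: they have to be found in the camera images.
- tray: Fixed galvanised zinc tray on the granite, 350 x 170 mm, rim 10 mm high and 3 mm thick, floor top 3 mm above the granite. Origin: centre of its underside, on the granite (z = 0); x along its length. Lies at any yaw. It holds the prism at its middle and one cork pad towards each end.
- prism: Fixed curved pale-green glass prism, an arc about 130 mm across, 27 mm thick, under a steel spring strap on a low steel foot; 90 mm tall in all. Origin: on the tray floor (3 mm above the granite), under the arc's middle. Its x axis is level and points out of the bulging (convex) side; -x is the hollow side. All lies within 40 mm of the origin along x and 70 mm along y.
- pad_hollow: Fixed round cork pad, 84 mm across, 3 mm thick, on the tray floor about 115 mm from the prism at its hollow (concave) side: place of the flat-topped jack. Origin: centre of its underside, 3 mm above the granite; its top is 6 mm above the granite. Looks the same as the other pad.
- pad_bulge: Fixed round cork pad, 84 mm across, 3 mm thick, on the tray floor about 115 mm from the prism at its bulging (convex) side: place of the forked jack. Origin: centre of its underside, 3 mm above the granite; its top is 6 mm above the granite.
- flat_jack: Loose black iron screw jack with a flat round top, 56 mm tall, about 0.4 kg, standing on the granite. Round foot 64 mm across, narrowing upward; the top is a disc 48 mm across and 12 mm thick (44 to 56 mm above the underside), best gripped across that disc; bright screw 25 mm across under it. Origin: centre of its underside; z up.
- fork_jack: Loose black iron jack, about 0.45 kg: round foot 64 mm across; bar 80 mm long (x), 26 mm wide (y), 34 to 48 mm up, gripped across the 26 mm between two V forks. Forks 8 mm thick, 36 mm either side of the middle along x (64 mm free between), 36 mm wide, tips 71 mm up. A tube in both lies along x, axis 73 mm above the underside. Origin: centre of underside, z up. Same either way round.
- socket: Loose blue glazed ceramic bulb socket, standing upright, 44 mm tall, about 0.12 kg: foot 40 mm across and 6 mm high, sloping in to a round body 34 mm across from 10 mm up to 40 mm; brass ring and dark mouth on top. Origin: centre of its underside; z up.
- tube: Loose brass sighting tube, 120 mm long, 26 mm across, about 0.2 kg, lying on the granite; a square flange 36 x 36 mm and 8 mm thick at each end keeps it from rolling. Origin: on its axis at mid-length (18 mm above the granite at the start); x along the tube. The same either way round.
- level: Bystander, loose: yellow and aluminium spirit level, 120 x 22 x 40 mm, long along its y. Origin: centre of its underside. To be left where it is.
- bottle: Bystander, loose: amber bottle with a paper label and white cap, 56 mm across, 100 mm tall. Origin: centre of its underside. To be left where it is.
There are look-alikes about, which are no part of the job. What is shaped like the socket but turquoise is not meant. What is shaped like the fork_jack but turquoise is not meant.

How it is judged:
At the end, for the whole second after the job is handed in: Flat jack upright within 12 mm of the hollow-side pad's centre; fork jack likewise on the bulging-side pad, bar within 0.2 rad of the prism's x axis; socket upright on the flat jack within 9 mm of its centre; tube in both forks, middle within 12 mm of the jack's; all at rest, released (horizontal distance between flat_jack and pad_hollow below 0.012 m and horizontal distance between fork_jack and pad_bulge below 0.012 m and angle between each of flat_jack, fork_jack's own z axis and vertical below 0.06 rad and height (world z) of each of flat_jack, fork_jack below 0.01 m and angle between the x axis of fork_jack and the x axis of prism, either way round below 0.2 rad and horizontal distance between socket and flat_jack below 0.009 m and angle between socket's own z axis and vertical below 0.08 rad and z of socket in the frame of flat_jack between 0.052 and 0.06 m and horizontal distance between tube and fork_jack below 0.012 m and angle between the x axis of tube and the x axis of fork_jack, either way round below 0.08 rad and z of tube in the frame of fork_jack between 0.069 and 0.077 m and linear speed of each of flat_jack, fork_jack, socket, tube below 0.02 m/s); the robot touches nothing.
It fails at once if something knocks or presses the glass prism (over 3 N) (contact force between prism and anything else above 3 N).
It fails at once if the spirit level is shifted by more than 20 mm (distance of level from where it was at the start of the episode above 0.02 m).
It fails at once if the bottle is shifted by more than 20 mm (distance of bottle from where it was at the start of the episode above 0.02 m).
It also fails if it takes over 123 s, if anything falls off the work surface, if the arm or the gripper's body presses on something with over 40 N, if the wrist force passes 120 N, or if a joint passes its speed limit or range.

## Working session

There is one attempt and no reset: what is moved stays moved. The work goes in short steps, Python scripts to look and compute and a tool call to move; the robot and the scene stay as the last step left them, time stands still between calls to the robot, and variables do not carry over. Pictures are saved under pics/ and viewed, at most 14 in all, crops included, and the job is handed in when it is done.

Besides the shell and the picture viewer there is one more tool, called by a JSON object that holds its "name" and its "arguments". servo_tool: Moves the arm, as the interface text tells. Its arguments: {"type":"object","properties":{"deltas":{"type":"array"},"newtons":{"type":"number"}},"required":["deltas"]}

```bash
mkdir -p pics; ls; cat > h.py <<'E'
import numpy as np, cv2
from cell import manip, cams, workorder, look_for, regions_of
def K(d): return np.array([[d["fx"],0,d["cx"]],[0,d["fy"],d["cy"]],[0,0,1.]])
def pts(d,mask=None,uv=None):
    """world points of the masked pixels from depth"""
    if uv is None:
        v,u=np.nonzero(mask&(d["depth"]>0)); uv=np.c_[u,v]
    z=d["depth"][uv[:,1].astype(int),uv[:,0].astype(int)]
    return ray(d,uv)*z[:,None]+np.array(d["origin"])
def ray(d,uv):
    n=cv2.undistortPoints(np.array(uv,float).reshape(-1,1,2),K(d),np.array(d["dist_coeffs"],float)).reshape(-1,2)
    return np.c_[n[:,0],-n[:,1],-np.ones(len(n))]@np.array(d["rotation"]).T
def plane(d,uv,z):
    r=ray(d,uv); o=np.array(d["origin"]); return o+r*((z-o[2])/r[:,2])[:,None]
def proj(d,P):
    c=(np.array(P,float).reshape(-1,3)-d["origin"])@np.array(d["rotation"]); c=c*[1,-1,-1]
    return cv2.projectPoints(c,np.zeros(3),np.zeros(3),K(d),np.array(d["dist_coeffs"],float))[0].reshape(-1,2)
E
cat > a.py <<'E'
from h import *
ims=[]
for c in("scene","top"):
    d=cams.get_image(c); im=d["image"].copy(); print(c,np.round(d["origin"],3),np.round(d["rotation"],2).tolist(),d["fx"])
    for n in "tray prism pad_hollow flat_jack fork_jack socket tube level bottle".split():
        for r in regions_of(c,n)[:4]:
            if r["p"]<.3: continue
            P=pts(d,r["region"]); b=[int(x) for x in r["box"]]
            print(n,round(r["p"],2),b,len(P),np.round(np.median(P,0),3),np.round(P[:,2].max(),3) if len(P) else'')
            cv2.putText(im,n[:6],(b[0],b[1]),0,.35,(0,0,255),1)
    cv2.imwrite(f"pics/{c}1.png",im)
s=manip.read_state(); print(s["clock"],s["ee_pos"],s["ee_rot"],s["width"])
E
python3 a.py
```

```text
pics
scene [1.195 0.778 0.905] [0.36, 1.08, 2.24] 428.6634512296984Traceback (most recent call last):
  File "a.py", line 8, in <module>
    P=pts(d,r["region"]); b=[int(x) for x in r["box"]]
  File "h.py", line 9, in pts
    return ray(d,uv)*z[:,None]+np.array(d["origin"])
           ~~~~~~~~~~~~~~~~~~~^~~~~~~~~~~~~~~~~~~~~~
ValueError: operands could not be broadcast together with shapes (2483,2483) (3,)
```

```bash
sed -i 's/np.array(d\["rotation"\])/cv2.Rodrigues(np.array(d["rotation"],float))[0]/' h.py; python3 a.py
```

```text
scene [1.195 0.778 0.905] [0.36, 1.08, 2.24] 428.6634512296984
tray 0.77 [223, 171, 302, 256] 2571 [0.594 0.041 0.003] 0.068
prism 0.58 [248, 184, 284, 222] 1030 [0.56  0.02  0.048] 0.096
pad_hollow 0.94 [246, 230, 276, 245] 444 [0.634 0.084 0.005] 0.011
pad_hollow 0.55 [271, 258, 292, 294] 639 [0.726 0.273 0.061] 0.102
flat_jack 0.76 [197, 149, 215, 170] 255 [ 0.563 -0.304  0.028] 0.061
flat_jack 0.58 [333, 257, 343, 280] 236 [0.576 0.328 0.03 ] 0.047
fork_jack 0.9 [233, 126, 249, 156] 303 [ 0.398 -0.322  0.035] 0.071
fork_jack 0.64 [218, 116, 235, 135] 277 [ 0.369 -0.435  0.038] 0.072
socket 0.59 [334, 257, 341, 280] 191 [0.577 0.328 0.031] 0.047
socket 0.51 [299, 247, 317, 267] 236 [0.605 0.25  0.033] 0.049
tube 0.55 [362, 229, 402, 257] 459 [0.409 0.343 0.027] 0.039
level 0.59 [165, 169, 179, 204] 265 [ 0.726 -0.241  0.038] 0.045
bottle 0.71 [331, 258, 341, 283] 230 [0.576 0.328 0.031] 0.047
top [ 0.324 -0.034  1.503] [0.12, -0.13, -1.58] 494.1941414462759
tray 0.9 [190, 134, 301, 253] 4424 [0.542 0.008 0.004] 0.093
prism 0.74 [225, 172, 264, 210] 634 [0.546 0.014 0.078] 0.099
pad_hollow 0.72 [211, 151, 237, 178] 516 [0.633 0.081 0.006] 0.019
flat_jack 0.92 [344, 180, 363, 197] 308 [ 0.549 -0.31   0.053] 0.065
fork_jack 0.7 [352, 228, 368, 255] 427 [ 0.394 -0.329  0.046] 0.075
fork_jack 0.57 [314, 127, 356, 149] 421 [ 0.712 -0.258  0.038] 0.048
fork_jack 0.55 [386, 239, 414, 265] 418 [ 0.366 -0.444  0.046] 0.073
socket 0.63 [137, 181, 151, 194] 166 [0.562 0.315 0.039] 0.056
socket 0.63 [162, 173, 176, 185] 144 [0.592 0.237 0.042] 0.05
tube 0.68 [125, 223, 149, 268] 342 [0.403 0.333 0.03 ] 0.042
tube 0.41 [136, 183, 154, 193] 115 [0.561 0.314 0.042] 0.056
bottle 0.7 [154, 128, 177, 154] 330 [0.702 0.252 0.068] 0.108
1.1 [0.18885093 0.62199535 0.2313562 ] [4.61256575e-01 3.10749838e+00 1.86208431e-04] 1.0015371422108552
```

View pics/scene1.png

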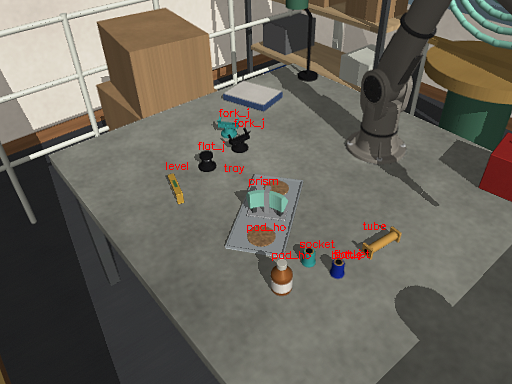

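View pics/top1.png

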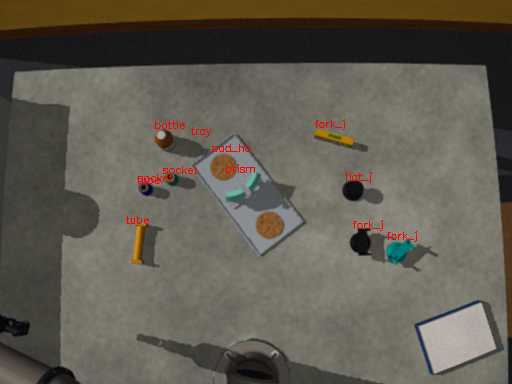

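```bash
python3 - <<'E'
from h import *
im=cams.get_image("top")["image"]; s=cams.get_image("scene")["image"]
c=lambda im,x,y,w,h,k:cv2.resize(im[y:y+h,x:x+w],None,fx=k,fy=k,interpolation=cv2.INTER_CUBIC)
top=np.hstack([c(im,185,130,120,130,3),c(im,335,170,80,130,3)[:390]])
bot=np.hstack([c(s,230,170,80,60,3.5)[:210],c(im,120,170,60,60,3.5),])
bot=cv2.copyMakeBorder(bot[:,:600],0,0,0,max(0,600-bot.shape[1]),0)
cv2.imwrite("pics/crop1.png",np.vstack([top,bot])[:600])
E
```

```text
(no output)
```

View pics/crop1.png

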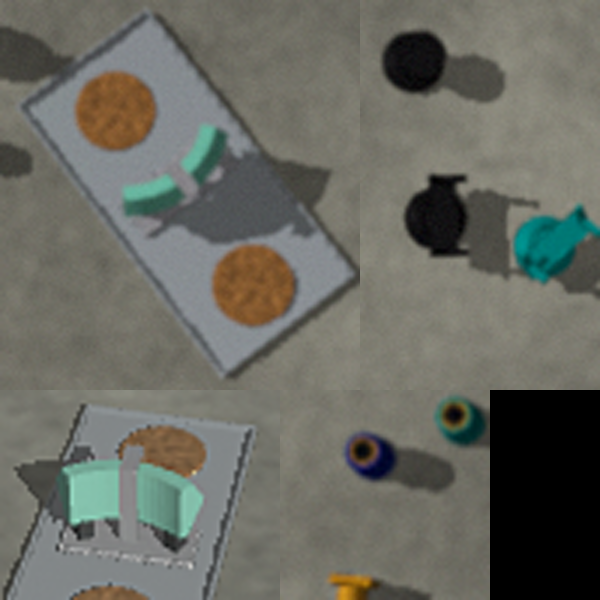

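The sockets at top px (145,187) and (172,179) are blue and turquoise, so the blue one at (145,187) is meant. The fork jacks at (360,241) and (398,251) are black and turquoise, so the black one at (360,241) is meant. The arc's middle bulges towards the lower-right pad (270,224), so the hollow-side pad is at (223,166).

```bash
cat > m.py <<'E'
from h import *
def comp(d,lo,hi,box,hsv=None):
    """points by height band & world box (x0,x1,y0,y1)"""
    v,u=np.indices(d["depth"].shape); uv=np.c_[u.ravel(),v.ravel()]
    P=pts(d,uv=uv); h=cv2.cvtColor(d["image"],cv2.COLOR_BGR2HSV).reshape(-1,3)
    m=(P[:,2]>lo)&(P[:,2]<hi)&(P[:,0]>box[0])&(P[:,0]<box[1])&(P[:,1]>box[2])&(P[:,1]<box[3])&(d["depth"].ravel()>0)
    if hsv: m&=((h>=hsv[0])&(h<=hsv[1])).all(1)
    return P[m],uv[m]
def rect(P):
    (c,s,a)=cv2.minAreaRect((P[:,:2]*1000).astype(np.float32)); return np.round(c,1),np.round(s,1),round(a,1)
def circ(P):
    c,r=cv2.minEnclosingCircle((P[:,:2]*1000).astype(np.float32)); return np.round(c,1),round(r,1)
E
cat > b.py <<'E'
from m import *
D={c:cams.get_image(c) for c in("top","scene")}
cork=((5,60,40),(20,255,255)); yel=((15,100,60),(32,255,255))
for c,d in D.items():
    print("==",c)
    for n,lo,hi,b,h in [("padH",-.01,.02,(.56,.70,.02,.15),cork),("padB",-.01,.02,(.38,.54,-.14,.02),cork),
        ("prism",.07,.12,(.45,.65,-.08,.12),None),("flat",.045,.075,(.5,.62,-.36,-.26),((0,0,0),(180,255,70))),
        ("forkbar",.03,.055,(.33,.46,-.40,-.26),((0,0,0),(180,255,70))),("forktips",.056,.085,(.33,.46,-.40,-.26),None),
        ("socket",.035,.065,(.53,.61,.28,.37),None),("tube",.012,.06,(.32,.5,.26,.40),yel)]:
        P,uv=comp(d,lo,hi,b,h)
        if len(P)<8: print(n,len(P)); continue
        q=np.percentile(P[:,2],[10,50,95]).round(4)
        print(n,len(P),"mean",P.mean(0).round(4),"z",q,"rect",*rect(P),"circ",*circ(P))
    r=[x for x in regions_of(c,"tray")][0]
    P=pts(d,r["region"]); print("tray",rect(P[P[:,2]<.02]))
P,uv=comp(D["top"],.07,.12,(.45,.65,-.08,.12)); 
from scipy.optimize import least_squares
f=least_squares(lambda p:np.hypot(P[:,0]-p[0],P[:,1]-p[1])-p[2],[.6,.05,.08],loss="soft_l1",f_scale=.005); print("arc centre",f.x)
E
python3 b.py
```

```text
== top
padH 550 mean [0.6325 0.0815 0.006 ] z [0.0016 0.006  0.0116] rect [633.   81.6] [80.1 81.6] 0.6 circ [633.   82.2] 42.2
padB 580 mean [ 0.4508 -0.0579  0.0068] z [0.0023 0.0067 0.0123] rect [450.1 -58.2] [79.2 80. ] 89.3 circ [450.7 -57.8] 41.7
prism 402 mean [0.5524 0.0138 0.0857] z [0.0747 0.0872 0.095 ] rect [552.6  12.4] [ 45.4 123.5] 39.9 circ [556.7  15.8] 61.8
flat 195 mean [ 0.5527 -0.3153  0.0563] z [0.052  0.0565 0.0619] rect [ 552.9 -315.6] [43.7 45.8] 22.2 circ [ 553.4 -316. ] 24.5
forkbar 221 mean [ 0.3928 -0.3327  0.0473] z [0.0413 0.0483 0.0536] rect [ 390.1 -332. ] [68.4 31.7] 0.2 circ [ 390.7 -332. ] 35.4
forktips 71 mean [ 0.3942 -0.3347  0.0651] z [0.0579 0.0651 0.074 ] rect [ 392.3 -333.5] [36.2 79.8] 87.8 circ [ 392.3 -334.7] 43.0
socket 92 mean [0.5638 0.3171 0.0446] z [0.0393 0.0448 0.0505] rect [564.1 317.9] [32.7 27.9] 85.9 circ [565.5 318. ] 16.9
tube 368 mean [0.4    0.3344 0.0302] z [0.0229 0.0301 0.0385] rect [399.1 335.8] [ 35.3 119.3] 84.2 circ [399.8 335.5] 60.9
tray (array([551.2,  10.2]), array([356.4, 175.7]), 37.7)
== scene
padH 456 mean [0
[... 398 characters left out ...]
[0.0482 0.0551 0.0584] rect [ 556.6 -313.3] [44.3 47.4] 48.5 circ [ 555.6 -314.9] 25.5
forkbar 137 mean [ 0.3967 -0.3262  0.0438] z [0.0357 0.0456 0.0509] rect [ 394.9 -330.1] [81.7 33.6] 1.9 circ [ 395.  -326.8] 41.1
forktips 42 mean [ 0.3958 -0.3338  0.0628] z [0.0567 0.0631 0.069 ] rect [ 393.2 -331.9] [82.8 37. ] 0.6 circ [ 393.1 -331.3] 43.5
socket 105 mean [0.5703 0.3236 0.0423] z [0.0382 0.0431 0.0458] rect [567.7 323.1] [29.4 29.8] 83.4 circ [568.6 322.5] 17.0
tube 398 mean [0.4035 0.3416 0.0269] z [0.0186 0.028  0.0352] rect [402.4 338. ] [ 38.  124.8] 84.2 circ [401.8 338. ] 64.6
tray (array([546.1,   7.6]), array([371.4, 177.8]), 36.2)
arc centre [0.61404175 0.06215793 0.08558032]
```

```bash
cat > p.py <<'E'
"""plan.py: python3 p.py grip x,y,z,yawdeg [x,y,z,yaw ...]  -> rows to type; grip: 'w' per waypoint may be given as 5th"""
import sys; from h import *
def yaw(s):
    R=cv2.Rodrigues(np.array(s["ee_rot"],float))[0]; return np.degrees(np.arctan2(R[1,0],R[0,0])),R
s=manip.read_state(); y,R=yaw(s); p=np.array(s["ee_pos"]); z=R[:,2]
print("at",p.round(4),round(y,1),"tilt",np.round(z,3),"t",round(s["clock"],2),"q",np.round(s["q"],2),"w",round(s["width"],3),"gf",np.round(s["grasp_force"],1))
p=p.copy(); n=0
for a in sys.argv[1:]:
    t=[float(v) for v in a.split(",")]; mx=t[4] if len(t)>4 else .06
    dy=(t[3]-y+180)%360-180; d=np.array(t[:3])-p
    k=max(1,int(np.ceil(max(np.linalg.norm(d)/mx,abs(np.radians(dy))/.183))))
    if len(t)>5:k=int(t[5])
    print("->",a)
    tgt=np.array(t[:3])
    for i in range(k):
        c,sn=np.cos(np.radians(y)),np.sin(np.radians(y)); st=(tgt-p)/(k-i); tr=-np.radians((t[3]-y+180)%360-180)/(k-i)
        l=np.round([st[0]*c+st[1]*sn, st[0]*sn-st[1]*c, -st[2]],3); tr=round(tr,3)
        n+=1; print(n,[*l.tolist(),tr])
        p=p+[l[0]*c+l[1]*sn,l[0]*sn-l[1]*c,-l[2]]; y-=np.degrees(tr)
E
python3 p.py 0.5,0.1,0.2,100 0.5545,-0.3155,0.15,37.4 0.5545,-0.3155,0.027,37.4,0.042
```

```text
at [0.1888 0.622  0.2314] 163.1 tilt [ 0.  0. -1.] t 1.4 q [-1.38  0.4   0.05  1.54 -0.02  1.21 -0.05] w 0.997 gf 0.0
-> 0.5,0.1,0.2,100
1 [-0.041, -0.037, 0.003, np.float64(0.1)]
2 [-0.044, -0.033, 0.003, np.float64(0.1)]
3 [-0.047, -0.028, 0.003, np.float64(0.1)]
4 [-0.05, -0.024, 0.003, np.float64(0.1)]
5 [-0.052, -0.018, 0.003, np.float64(0.1)]
6 [-0.054, -0.013, 0.003, np.float64(0.1)]
7 [-0.055, -0.008, 0.003, np.float64(0.1)]
8 [-0.055, -0.002, 0.003, np.float64(0.1)]
9 [-0.055, 0.003, 0.002, np.float64(0.101)]
10 [-0.055, 0.009, 0.003, np.float64(0.1)]
11 [-0.053, 0.015, 0.002, np.float64(0.101)]
-> 0.5545,-0.3155,0.15,37.4
12 [-0.052, -0.002, 0.006, np.float64(0.137)]
13 [-0.052, 0.005, 0.006, np.float64(0.136)]
14 [-0.051, 0.012, 0.006, np.float64(0.137)]
15 [-0.049, 0.019, 0.006, np.float64(0.136)]
16 [-0.046, 0.025, 0.007, np.float64(0.137)]
17 [-0.042, 0.031, 0.006, np.float64(0.136)]
18 [-0.038, 0.037, 0.007, np.float64(0.137)]
19 [-0.032, 0.041, 0.006, np.float64(0.136)]
-> 0.5545,-0.3155,0.027,37.4,0.042
20 [-0.0, 0.0, 0.041, np.float64(0.0)]
21 [-0.0, 0.0, 0.041, np.float64(0.0)]
22 [-0.0, 0.001, 0.041, np.float64(0.0)]
```

{"name": "servo_tool", "arguments": {"deltas": [[[0.085,-0.041,-0.037,0.003,0.1],[0.085,-0.044,-0.033,0.003,0.1],[0.085,-0.047,-0.028,0.003,0.1],[0.085,-0.05,-0.024,0.003,0.1],[0.085,-0.052,-0.018,0.003,0.1],[0.085,-0.054,-0.013,0.003,0.1],[0.085,-0.055,-0.008,0.003,0.1],[0.085,-0.055,-0.002,0.003,0.1]]], "newtons": 40}}

```text
clock: 2.4
ee_pos: [0.4155, 0.2411, 0.2076]
ee_rot: [1.639, 2.68, 0.002]
ft_force: [1.2, 0.5, 0.6]
width: 0.998
grasp_force: 0.0
```

{"name": "servo_tool", "arguments": {"deltas": [[[0.085,-0.055,0.003,0.003,0.1],[0.085,-0.055,0.009,0.003,0.1],[0.085,-0.053,0.015,0.003,0.1],[0.085,-0.052,-0.002,0.006,0.137],[0.085,-0.052,0.005,0.006,0.137],[0.085,-0.051,0.012,0.006,0.137],[0.085,-0.049,0.019,0.006,0.137],[0.085,-0.046,0.025,0.006,0.137]]]}}

```text
clock: 3.4
ee_pos: [0.5353, -0.1603, 0.1684]
ee_rot: [2.712, 1.585, 0.002]
ft_force: [0.9, -0.2, 0.4]
width: 0.994
grasp_force: 0.0
```

```bash
sed -i 's/tr=round(tr,3)/tr=float(round(tr,3))/' p.py; python3 p.py 0.5545,-0.3155,0.15,37.4  0.5545,-0.3155,0.027,37.4,0.042
```

```text
at [ 0.5353 -0.1603  0.1684] 60.6 tilt [ 0.001  0.    -1.   ] t 3.4 q [-0.39  0.38  0.76  1.85 -0.3   1.03 -0.02] w 0.994 gf 0.0
-> 0.5545,-0.3155,0.15,37.4
1 [-0.042, 0.031, 0.006, 0.135]
2 [-0.037, 0.036, 0.006, 0.135]
3 [-0.032, 0.041, 0.006, 0.135]
-> 0.5545,-0.3155,0.027,37.4,0.042
4 [-0.0, 0.0, 0.041, 0.0]
5 [-0.0, 0.0, 0.041, 0.0]
6 [-0.0, 0.0, 0.041, 0.0]
```

{"name": "servo_tool", "arguments": {"deltas": [[[0.085,-0.042,0.031,0.006,0.135],[0.085,-0.037,0.036,0.006,0.135],[0.085,-0.032,0.041,0.006,0.135],[0.085,0,0,0.04,0],[0.085,0,0,0.04,0],[0.085,0,0,0.03,0],[0.085,0,0,0.006,0],[0.085,0,0,0,0]]]}}

```text
clock: 4.4
ee_pos: [0.5551, -0.3138, 0.0348]
ee_rot: [2.973, 1.013, 0.001]
ft_force: [0.1, 0.5, -1.3]
width: 0.998
grasp_force: 0.0
```

```bash
python3 p.py 0.5545,-0.3155,0.027,37.4
```

```text
at [ 0.5551 -0.3138  0.0348] 37.6 tilt [ 0.001 -0.    -1.   ] t 4.4 q [-0.05  0.7   0.71  1.75 -0.57  0.9  -0.01] w 0.998 gf 0.0
-> 0.5545,-0.3155,0.027,37.4
1 [-0.002, 0.001, 0.008, 0.004]
```

Close (disc 44–56 mm up), then lift.

{"name": "servo_tool", "arguments": {"deltas": [[[0.085,-0.002,0.001,0.007,0],[0.03,0,0,0,0],[0.03,0,0,0,0],[0.03,0,0,0,0],[0.03,0,0,0,0],[0.03,0,0,0,0],[0.03,0,0,0,0],[0.03,0,0,0,0]]], "newtons": 50}}

```text
clock: 5.4
ee_pos: [0.5551, -0.3169, 0.0286]
ee_rot: [2.971, 1.012, 0.003]
ft_force: [1.9, -2.7, 5.7]
width: 0.542
grasp_force: 51.3
```

```bash
python3 p.py 0.5545,-0.3155,0.15,37.4,.05 0.634,0.083,0.16,37.4 0.634,0.083,0.06,37.4,.04
```

```text
at [ 0.5551 -0.3169  0.0286] 37.6 tilt [ 0.003 -0.002 -1.   ] t 5.4 q [-0.04  0.71  0.71  1.75 -0.58  0.89  0.  ] w 0.542 gf 51.3
-> 0.5545,-0.3155,0.15,37.4,.05
1 [0.0, -0.0, -0.04, 0.001]
2 [0.0, -0.001, -0.041, 0.001]
3 [0.0, -0.0, -0.04, 0.002]
-> 0.634,0.083,0.16,37.4
4 [0.044, -0.038, -0.001, -0.0]
5 [0.044, -0.038, -0.002, -0.0]
6 [0.044, -0.039, -0.001, -0.0]
7 [0.043, -0.038, -0.002, -0.0]
8 [0.044, -0.039, -0.001, -0.0]
9 [0.043, -0.038, -0.002, -0.0]
10 [0.044, -0.039, -0.001, -0.0]
-> 0.634,0.083,0.06,37.4,.04
11 [-0.0, 0.0, 0.033, -0.0]
12 [-0.0, 0.0, 0.033, -0.0]
13 [-0.0, 0.0, 0.034, -0.0]
```

{"name": "servo_tool", "arguments": {"deltas": [[[0.03,0,0,-0.035,0],[0.03,0,0,-0.045,0],[0.03,0,0,-0.05,0],[0.03,0.044,-0.038,-0.002,0],[0.03,0.044,-0.038,0,0],[0.03,0.044,-0.039,0,0],[0.03,0.043,-0.038,0,0],[0.03,0.044,-0.039,0,0]]]}}

```text
clock: 6.4
ee_pos: [0.6075, -0.027, 0.1572]
ee_rot: [-2.971, -1.013, 0.008]
ft_force: [1.7, -0.9, -5.3]
width: 0.54
grasp_force: 53.3
```

{"name": "servo_tool", "arguments": {"deltas": [[[0.03,0.043,-0.038,0,0],[0.03,0.044,-0.038,0,0],[0.03,0,0,0,0],[0.03,0,0,0.025,0],[0.03,0,0,0.03,0],[0.03,0,0,0.025,0],[0.03,0,0,0.01,0],[0.03,0,0,0,0]]]}}

```text
clock: 7.4
ee_pos: [0.631, 0.0834, 0.0681]
ee_rot: [-2.973, -1.013, 0.005]
ft_force: [0.2, 0.5, -5.2]
width: 0.538
grasp_force: 53.2
```

```bash
python3 p.py 0.634,0.083,0.036,37.4; cat > c.py <<'E'
from m import *
import sys
x,y,lo,hi,r=map(float,sys.argv[1:6])
for c in("top","scene"):
    d=cams.get_image(c); P,uv=comp(d,lo,hi,(x-r,x+r,y-r,y+r))
    print(c,len(P),P.mean(0).round(4),rect(P),circ(P)); 
    if len(sys.argv)>6:
        u,v=proj(d,[x,y,.05])[0].astype(int); cv2.imwrite(f"pics/{sys.argv[6]}_{c}.png",cv2.resize(d["image"][max(0,v-40):v+40,max(0,u-50):u+50],None,fx=4,fy=4))
if len(sys.argv)>6:
    n=sys.argv[6]; a,b=[cv2.imread(f"pics/{n}_{c}.png") for c in("top","scene")]; cv2.imwrite(f"pics/{n}.png",np.hstack([a,b]))
E
```

```text
at [0.631  0.0834 0.0681] 37.6 tilt [-0.003 -0.    -1.   ] t 7.4 q [-0.71  0.66  0.74  1.73 -0.53  0.96 -0.68] w 0.538 gf 53.2
-> 0.634,0.083,0.036,37.4
1 [0.002, 0.002, 0.032, 0.004]
```

{"name": "servo_tool", "arguments": {"deltas": [[[0.03,0.002,0.002,0.012,0],[0.03,0,0,0.01,0],[0.03,0,0,0.005,0],[0.03,0,0,0.003,0],[0.03,0,0,0,0],[0.03,0,0,0,0],[0.03,0,0,0,0],[0.03,0,0,0,0]]]}}

```text
clock: 8.4
ee_pos: [0.6353, 0.0833, 0.0395]
ee_rot: [-2.974, -1.013, -0.001]
ft_force: [0.2, 0.0, -4.4]
width: 0.543
grasp_force: 53.3
```

```bash
python3 p.py 0.634,0.083,0.036,37.4;
```

```text
at [0.6353 0.0833 0.0395] 37.6 tilt [ 0.  0. -1.] t 8.4 q [-0.69  0.7   0.71  1.74 -0.56  0.91 -0.66] w 0.543 gf 53.3
-> 0.634,0.083,0.036,37.4
1 [-0.001, -0.001, 0.003, 0.004]
```

{"name": "servo_tool", "arguments": {"deltas": [[[0.03,-0.001,0,0.003,0],[0.03,0,0,0.002,0],[0.03,0,0,0,0],[0.075,0,0,0,0],[0.075,0,0,0,0],[0.075,0,0,0,0],[0.075,0,0,-0.03,0],[0.075,0,0,-0.04,0]]]}}

```text
clock: 9.4
ee_pos: [0.6337, 0.0826, 0.1042]
ee_rot: [-2.974, -1.013, 0.003]
ft_force: [-0.2, -0.3, 0.5]
width: 0.879
grasp_force: 0.0
```

```bash
python3 p.py 0.634,0.083,0.16,37.4  .55,-.15,.19,20 0.3935,-0.3325,0.12,-0.5 0.3935,-0.3325,0.04,-0.5,.04
```

```text
at [0.6337 0.0826 0.1042] 37.6 tilt [-0.002 -0.001 -1.   ] t 9.4 q [-0.73  0.63  0.77  1.7  -0.5   1.02 -0.7 ] w 0.879 gf 0.0
-> 0.634,0.083,0.16,37.4
1 [0.001, -0.0, -0.056, 0.004]
-> .55,-.15,.19,20
2 [-0.042, 0.027, -0.006, 0.061]
3 [-0.04, 0.029, -0.006, 0.061]
4 [-0.038, 0.032, -0.006, 0.061]
5 [-0.036, 0.034, -0.006, 0.06]
6 [-0.034, 0.036, -0.006, 0.061]
-> 0.3935,-0.3325,0.12,-0.5
7 [-0.042, 0.024, 0.014, 0.072]
8 [-0.04, 0.026, 0.014, 0.071]
9 [-0.038, 0.029, 0.014, 0.072]
10 [-0.036, 0.032, 0.014, 0.071]
11 [-0.034, 0.035, 0.014, 0.072]
-> 0.3935,-0.3325,0.04,-0.5,.04
12 [0.0, -0.0, 0.027, -0.0]
13 [0.0, -0.0, 0.027, -0.0]
14 [0.0, -0.0, 0.026, -0.0]
```

{"name": "servo_tool", "arguments": {"deltas": [[[0.075,0,0,-0.056,0],[0.06,-0.042,0.027,-0.006,0.061],[0.055,-0.04,0.029,-0.006,0.061],[0.055,-0.038,0.032,-0.006,0.061],[0.055,-0.036,0.034,-0.006,0.06],[0.055,-0.034,0.036,-0.006,0.061],[0.055,-0.042,0.024,0.014,0.072],[0.055,-0.04,0.026,0.014,0.071]]]}}

```text
clock: 10.4
ee_pos: [0.4882, -0.2258, 0.1624]
ee_rot: [3.124, 0.325, 0.002]
ft_force: [0.7, -0.1, -0.5]
width: 0.641
grasp_force: 0.0
```

{"name": "servo_tool", "arguments": {"deltas": [[[0.055,-0.038,0.029,0.014,0.072],[0.055,-0.036,0.032,0.014,0.071],[0.055,-0.034,0.035,0.014,0.072],[0.055,0,0,0.01,0],[0.055,0,0,0,0],[0.055,0,0,0,0],[0.055,0,0,0,0],[0.055,0,0,0,0]]]}}

```text
clock: 11.4
ee_pos: [0.3957, -0.3339, 0.1105]
ee_rot: [3.142, -0.006, 0.001]
ft_force: [0.2, 0.2, -0.8]
width: 0.643
grasp_force: 0.0
```

```bash
python3 p.py 0.3935,-0.3325,0.025,-0.5,.04; python3 c.py .634 .083 .045 .075 .06 v1
```

```text
at [ 0.3957 -0.3339  0.1105] -0.2 tilt [ 0.001 -0.    -1.   ] t 11.4 q [-0.17  0.49  1.01  2.   -0.51  0.94 -0.47] w 0.643 gf 0.0
-> 0.3935,-0.3325,0.025,-0.5,.04
1 [-0.001, -0.0, 0.029, 0.002]
2 [-0.001, -0.001, 0.028, 0.002]
3 [-0.0, -0.0, 0.029, 0.001]
top 196 [0.6312 0.0821 0.0619] (array([631.9,  81.7]), array([44. , 45.2]), 3.5) (array([630.7,  82.1]), 23.9)
scene 199 [0.6364 0.0873 0.0598] (array([634.4,  84.4]), array([46.6, 47.7]), 26.3) (array([633.4,  83.6]), 25.6)
```

View pics/v1.png

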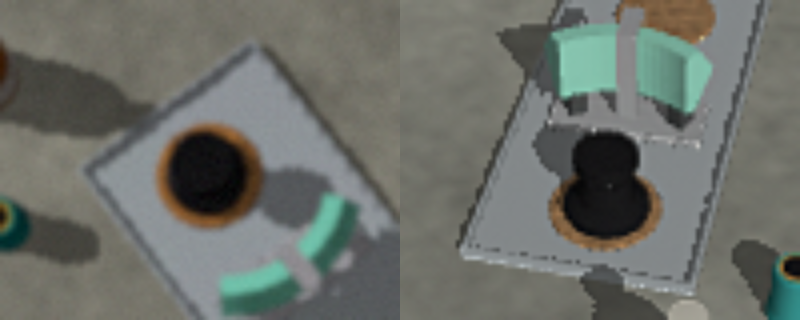

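The flat jack stands upright and centred on the hollow-side pad (left view ~(207,172)). Next is the fork jack.

{"name": "servo_tool", "arguments": {"deltas": [[[0.055,-0.002,-0.001,0.028,0],[0.055,0,0,0.028,0],[0.055,0,0,0.02,0],[0.055,0,0,0.011,0],[0.055,0,0,0,0],[0.01,0,0,0,0],[0.01,0,0,0,0],[0.01,0,0,0,0]]]}}

```text
clock: 12.5
ee_pos: [0.3934, -0.3338, 0.0243]
ee_rot: [3.141, -0.008, 0.002]
ft_force: [-0.8, 1.5, 5.4]
width: 0.381
grasp_force: 49.0
```

{"name": "servo_tool", "arguments": {"deltas": [[[0.01,0,0,0,0],[0.01,0,0,0,0],[0.01,0,0,-0.01,0],[0.01,0,0,-0.03,0],[0.01,0,0,-0.04,0],[0.01,0,0,-0.04,0],[0.01,0,0,0,0],[0.01,0,0,0,0]]]}}

```text
clock: 13.5
ee_pos: [0.3922, -0.3319, 0.1421]
ee_rot: [-3.139, 0.007, 0.002]
ft_force: [0.4, 1.2, -5.3]
width: 0.381
grasp_force: 49.5
```

```bash
python3 p.py 0.45,-0.0575,0.145,37.4 ; python3 c.py .395 -.3325 .13 .23 .06 v2
```

```text
at [ 0.3922 -0.3319  0.1421] -0.3 tilt [-0.002  0.002 -1.   ] t 13.5 q [-0.22  0.44  1.06  1.98 -0.46  0.99 -0.51] w 0.381 gf 49.5
-> 0.45,-0.0575,0.145,37.4
1 [0.011, -0.055, -0.001, -0.131]
2 [0.018, -0.053, -0.0, -0.132]
3 [0.025, -0.05, -0.001, -0.131]
4 [0.032, -0.046, -0.0, -0.132]
5 [0.038, -0.042, -0.001, -0.131]
top 49 [ 0.42   -0.3193  0.1668] (array([ 412.7, -310.4]), array([18.7, 60. ]), 43.3) (array([ 414.9, -308.3]), 30.6)
scene 470 [ 0.401  -0.3252  0.1819] (array([ 398.3, -327.9]), array([ 69.8, 110.4]), 30.8) (array([ 392.8, -332. ]), 59.4)
```

View pics/v2.png

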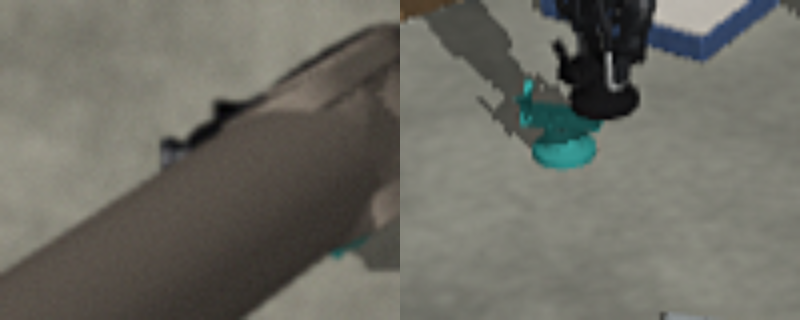

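{"name": "servo_tool", "arguments": {"deltas": [[[0.01,0.011,-0.055,0,-0.131],[0.01,0.018,-0.053,0,-0.131],[0.01,0.025,-0.05,0,-0.131],[0.01,0.032,-0.046,0,-0.131],[0.01,0.038,-0.042,0,-0.131],[0.01,0,0,0.01,0],[0.01,0,0,0.02,0],[0.01,0,0,0.02,0]]]}}

```text
clock: 14.6
ee_pos: [0.4502, -0.0595, 0.0917]
ee_rot: [-2.978, -1.001, 0.003]
ft_force: [-0.1, 0.2, -5.1]
width: 0.384
grasp_force: 49.9
```

{"name": "servo_tool", "arguments": {"deltas": [[[0.01,0,0,0.02,0],[0.01,0,0,0.02,0],[0.01,0,0,0.01,0],[0.01,0,0,0,0],[0.01,0,0,0,0],[0.01,0,0,0,0],[0.01,0,0,0,0],[0.01,0,0,0,0]]]}}

```text
clock: 15.6
ee_pos: [0.4515, -0.0587, 0.0435]
ee_rot: [-2.977, -1.003, -0.001]
ft_force: [-0.3, -0.4, -4.9]
width: 0.382
grasp_force: 49.9
```

```bash
python3 p.py 0.45,-0.0575,0.03,37.4;python3 c.py .45 -.0575 .06 .083 .05 v3
```

```text
at [ 0.4515 -0.0587  0.0435] 37.2 tilt [ 0.001  0.    -1.   ] t 15.6 q [-0.64  0.43  0.82  2.18 -0.48  0.72 -0.42] w 0.382 gf 49.9
-> 0.45,-0.0575,0.03,37.4
1 [-0.0, -0.002, 0.014, -0.003]
top 0 [nan nan nan] (array([0., 0.]), array([0., 0.]), 0.0) (array([0., 0.]), 0.0)
scene 188 [ 0.4552 -0.0537  0.07  ] (array([453.9, -54.3]), array([76.7, 55.6]), 13.7) (array([452.6, -57.9]), 42.1)c.py:6: RuntimeWarning: Mean of empty slice.
  print(c,len(P),P.mean(0).round(4),rect(P),circ(P));
  ret = um.true_divide(
```

View pics/v3.png

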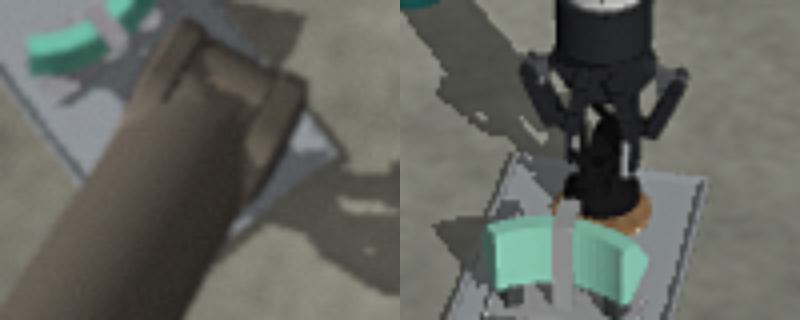

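The fork jack hangs level above its pad, clear of the prism and in line with it.

{"name": "servo_tool", "arguments": {"deltas": [[[0.01,0,-0.002,0.006,0],[0.01,0,0,0.004,0],[0.01,0,0,0.003,0],[0.01,0,0,0.001,0],[0.06,0,0,0,0],[0.06,0,0,0,0],[0.06,0,0,0,0],[0.06,0,0,0,0]]]}}

```text
clock: 16.7
ee_pos: [0.4503, -0.0572, 0.0293]
ee_rot: [2.977, 1.003, 0.0]
ft_force: [-0.3, -0.8, 0.8]
width: 0.702
grasp_force: 0.0
```

{"name": "servo_tool", "arguments": {"deltas": [[[0.06,0,0,-0.03,0],[0.06,0,0,-0.05,0],[0.06,0,0,-0.05,0],[0.06,0,0,-0.04,0],[0.06,0,0,0,0],[0.06,0,0,0,0],[0.06,0,0,0,0],[0.06,0,0,0,0]]]}}

```text
clock: 17.7
ee_pos: [0.4494, -0.0574, 0.1984]
ee_rot: [2.977, 1.002, -0.003]
ft_force: [1.0, 0.5, -0.3]
width: 0.704
grasp_force: 0.0
```

```bash
python3 p.py 0.5665,0.3205,0.1,37.4 0.5665,0.3205,0.011,37.4,.04
```

```text
at [ 0.4494 -0.0574  0.1984] 37.2 tilt [-0.002 -0.001 -1.   ] t 17.7 q [-0.95  0.13  1.07  2.04 -0.13  1.04 -0.74] w 0.704 gf 0.0
-> 0.5665,0.3205,0.1,37.4
1 [0.046, -0.033, 0.014, -0.0]
2 [0.046, -0.033, 0.014, -0.001]
3 [0.046, -0.033, 0.014, -0.0]
4 [0.046, -0.033, 0.014, -0.001]
5 [0.046, -0.033, 0.014, -0.0]
6 [0.046, -0.032, 0.014, -0.001]
7 [0.046, -0.033, 0.014, -0.0]
-> 0.5665,0.3205,0.011,37.4,.04
8 [0.0, 0.0, 0.03, -0.0]
9 [0.0, 0.0, 0.03, -0.0]
10 [0.0, 0.0, 0.029, -0.0]
```

{"name": "servo_tool", "arguments": {"deltas": [[[0.06,0.046,-0.033,0,0],[0.06,0.046,-0.033,0,0],[0.06,0.046,-0.033,0,0],[0.06,0.046,-0.033,0,0],[0.06,0.046,-0.033,0.03,0],[0.06,0.046,-0.032,0.04,0],[0.06,0.046,-0.033,0.03,0],[0.06,0,0,0,0]]]}}

```text
clock: 18.7
ee_pos: [0.5622, 0.3184, 0.0991]
ee_rot: [2.973, 1.015, -0.01]
ft_force: [-0.2, 0.8, 0.2]
width: 0.705
grasp_force: 0.0
```

```bash
python3 p.py 0.5665,0.3205,0.011,37.4; python3 c.py .45 -.0575 .06 .095 .05 v4
```

```text
at [0.5622 0.3184 0.0991] 37.7 tilt [-0.006 -0.003 -1.   ] t 18.7 q [-1.1   0.64  0.76  1.69 -0.5   1.02 -1.09] w 0.705 gf 0.0
-> 0.5665,0.3205,0.011,37.4
1 [0.002, 0.0, 0.044, 0.003]
2 [0.003, 0.001, 0.044, 0.002]
top 86 [ 0.4498 -0.0577  0.0694] (array([449.8, -57.4]), array([80.2, 37.8]), 36.7) (array([449.8, -57.1]), 42.8)
scene 67 [ 0.4509 -0.0551  0.0685] (array([450.1, -54.5]), array([84.3, 37.2]), 35.3) (array([450.7, -56.3]), 44.1)
```

View pics/v4.png

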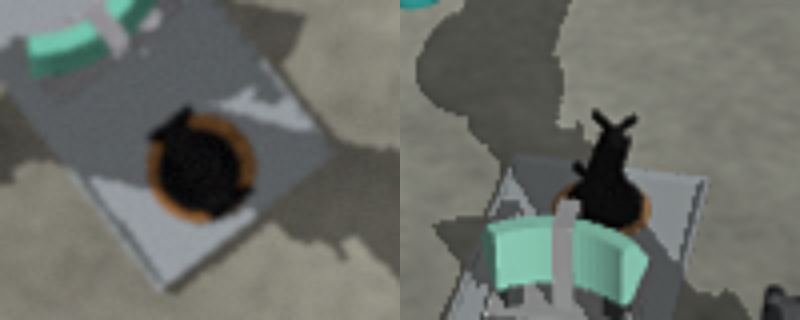

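The fork jack is centred on the bulging-side pad (left view (200,165)), with its bar at about 36.5° towards the prism. Next is the socket.

{"name": "servo_tool", "arguments": {"deltas": [[[0.06,0.002,0.001,0.03,0],[0.06,0,0,0.03,0],[0.06,0,0,0.018,0],[0.06,0,0,0.01,0],[0.06,0,0,0,0],[0.02,0,0,0,0],[0.02,0,0,0,0],[0.02,0,0,0,0]]], "newtons": 30}}

```text
clock: 19.8
ee_pos: [0.5676, 0.3147, 0.0179]
ee_rot: [-2.975, -1.003, -0.003]
ft_force: [-1.9, 0.5, 6.8]
width: 0.389
grasp_force: 30.2
```

{"name": "servo_tool", "arguments": {"deltas": [[[0.02,0,0,0,0],[0.02,0,0,0,0],[0.02,0,0,-0.02,0],[0.02,0,0,-0.05,0],[0.02,0,0,-0.05,0],[0.02,0,0,-0.05,0],[0.02,0,0,0,0],[0.02,0,0,0,0]]]}}

```text
clock: 20.8
ee_pos: [0.5665, 0.3132, 0.1864]
ee_rot: [-2.977, -1.002, 0.001]
ft_force: [0.1, -0.1, -1.6]
width: 0.388
grasp_force: 30.3
```

```bash
python3 p.py 0.634,0.083,0.165,37.4; python3 c.py .566 .32 .16 .24 .04 v5
```

```text
at [0.5665 0.3132 0.1864] 37.2 tilt [-0.001 -0.    -1.   ] t 20.8 q [-1.14  0.56  0.82  1.61 -0.44  1.17 -1.13] w 0.388 gf 30.3
-> 0.634,0.083,0.165,37.4
1 [-0.017, 0.045, 0.004, -0.001]
2 [-0.017, 0.045, 0.004, -0.001]
3 [-0.017, 0.045, 0.004, -0.0]
4 [-0.017, 0.045, 0.005, -0.001]
5 [-0.018, 0.044, 0.004, -0.0]
top 154 [0.558  0.3053 0.2063] (array([553.7, 312.1]), array([18.6, 80.3]), 40.9) (array([554.3, 312.5]), 40.2)
scene 553 [0.5739 0.3204 0.2058] (array([570.1, 317.7]), array([36.1, 95. ]), 39.8) (array([573.8, 320.8]), 47.6)
```

View pics/v5.png

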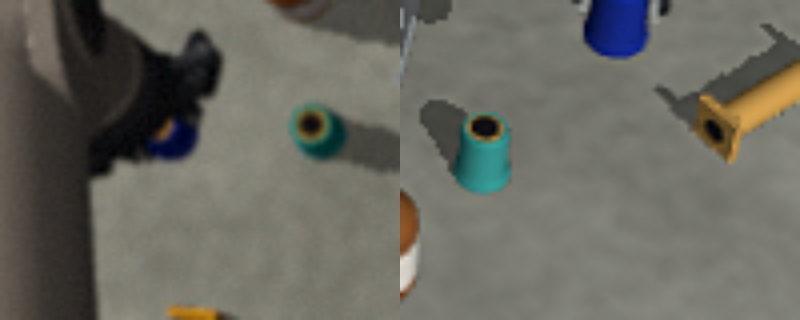

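```bash
cat > s.py <<'E'
from m import *
from scipy.optimize import least_squares
s=manip.read_state(); t=np.array(s["ee_pos"])
for c in("scene","top"):
    d=cams.get_image(c); P,uv=comp(d,t[2]-.03,t[2]+.04,(t[0]-.04,t[0]+.04,t[1]-.04,t[1]+.04),((105,120,40),(130,255,255)))
    print(c,len(P),P[:,2].min().round(4),P[:,2].max().round(4), P.mean(0).round(4))
    for lo,hi,r in((-.008,.02,.0175),):
        Q=P[(P[:,2]>t[2]+lo)&(P[:,2]<t[2]+hi)]
        if len(Q)<10: continue
        f=least_squares(lambda p:np.hypot(Q[:,0]-p[0],Q[:,1]-p[1])-r,t[:2],loss="soft_l1",f_scale=.002); print(len(Q),"centre-TCP",(f.x-t[:2]).round(4),f.cost)
E
python3 s.py
```

```text
scene 225 0.1652 0.2123 [0.578  0.3242 0.1884]
112 centre-TCP [0.0008 0.0025] 6.500411958298523e-05
top 62 0.1728 0.2142 [0.5549 0.3059 0.1953]
39 centre-TCP [0.0004 0.0021] 2.6503464737032535e-05
```

{"name": "servo_tool", "arguments": {"deltas": [[[0.02,-0.017,0.045,0.004,0],[0.02,-0.017,0.045,0.004,0],[0.02,-0.017,0.045,0.004,0],[0.02,-0.017,0.045,0.005,0],[0.02,-0.019,0.044,0.004,0],[0.02,0,0,0.02,0],[0.02,0,0,0.03,0],[0.02,0,0,0,0]]]}}

```text
clock: 22.0
ee_pos: [0.6306, 0.0837, 0.112]
ee_rot: [-2.975, -1.004, 0.011]
ft_force: [0.9, 0.9, -0.7]
width: 0.384
grasp_force: 30.3
```

```bash
python3 p.py 0.6325,0.081,0.085,37.4
```

```text
at [0.6306 0.0837 0.112 ] 37.3 tilt [-0.007 -0.001 -1.   ] t 22.0 q [-0.74  0.62  0.78  1.7  -0.49  1.04 -0.71] w 0.384 gf 30.3
-> 0.6325,0.081,0.085,37.4
1 [-0.0, 0.003, 0.027, -0.002]
```

{"name": "servo_tool", "arguments": {"deltas": [[[0.02,0,0.002,0.01,0],[0.02,0,0,0.008,0],[0.02,0,0,0.004,0],[0.02,0,0,0,0],[0.02,0,0,0,0],[0.02,0,0,0,0],[0.02,0,0,0,0],[0.02,0,0,0,0]]]}}

```text
clock: 23.0
ee_pos: [0.6346, 0.081, 0.0935]
ee_rot: [-2.977, -1.003, -0.0]
ft_force: [0.9, -0.6, -0.5]
width: 0.383
grasp_force: 30.4
```

```bash
python3 p.py 0.6325,0.081,0.081,37.4; python3 s.py; python3 c.py .633 .083 .05 .12 .04 v6
```

```text
at [0.6346 0.081  0.0935] 37.2 tilt [ 0.  0. -1.] t 23.0 q [-0.73  0.64  0.77  1.71 -0.51  1.   -0.69] w 0.383 gf 30.4
-> 0.6325,0.081,0.081,37.4
1 [-0.002, -0.001, 0.013, -0.003]
scene 162 0.0643 0.1215 [0.6446 0.0938 0.0961]
84 centre-TCP [0.0004 0.002 ] 5.5996666072212065e-05
top 29 0.0795 0.113 [0.6195 0.0757 0.0951]
22 centre-TCP [-0.0001  0.0013] 5.402783148258254e-06
top 95 [0.6194 0.0759 0.0774] (array([622.4,  73.1]), array([18.8, 54. ]), 29.3) (array([628. ,  76.3]), 27.1)
scene 365 [0.6415 0.0923 0.0878] (array([634.9,  85.7]), array([46.5, 48.2]), 4.4) (array([635.3,  84.7]), 29.6)
```

View pics/v6.png

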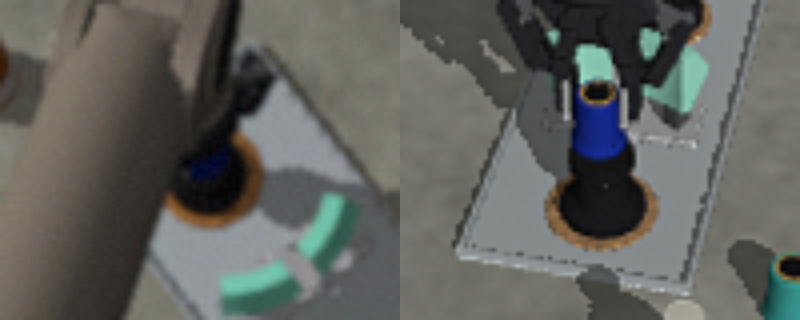

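The socket hangs upright, centred over the flat jack. I'll lower and release it.

{"name": "servo_tool", "arguments": {"deltas": [[[0.02,-0.002,-0.001,0.006,0],[0.02,0,0,0.004,0],[0.02,0,0,0.003,0],[0.02,0,0,0.001,0],[0.02,0,0,0,0],[0.055,0,0,0,0],[0.055,0,0,0,0],[0.055,0,0,0,0]]]}}

```text
clock: 24.2
ee_pos: [0.6325, 0.0806, 0.0794]
ee_rot: [2.977, 1.003, 0.001]
ft_force: [0.6, 0.6, 0.0]
width: 0.647
grasp_force: 0.0
```

{"name": "servo_tool", "arguments": {"deltas": [[[0.055,0,0,0,0],[0.055,0,0,-0.02,0],[0.055,0,0,-0.03,0],[0.055,0,0,-0.05,0],[0.055,0,0,-0.04,0],[0.055,0,0,0,0],[0.055,0,0,0,0],[0.055,0,0,0,0]]]}}

```text
clock: 25.2
ee_pos: [0.6315, 0.0807, 0.2184]
ee_rot: [-2.977, -1.003, 0.003]
ft_force: [0.3, 1.1, -0.1]
width: 0.644
grasp_force: 0.0
```

```bash
python3 p.py .52,.2,.22,15 .401,.337,.1,-5.8 0.401,.337,.02,-5.8,.04
```

```text
at [0.6315 0.0807 0.2184] 37.2 tilt [-0.002 -0.    -1.   ] t 25.2 q [-0.79  0.52  0.86  1.6  -0.41  1.22 -0.77] w 0.644 gf 0.0
-> .52,.2,.22,15
1 [-0.006, -0.054, -0.001, 0.129]
2 [-0.012, -0.053, -0.0, 0.13]
3 [-0.019, -0.051, -0.001, 0.129]
-> .401,.337,.1,-5.8
4 [-0.02, -0.041, 0.03, 0.091]
5 [-0.024, -0.039, 0.03, 0.091]
6 [-0.027, -0.036, 0.03, 0.091]
7 [-0.03, -0.034, 0.03, 0.09]
-> 0.401,.337,.02,-5.8,.04
8 [0.0, -0.0, 0.027, 0.0]
9 [0.0, -0.0, 0.027, 0.0]
10 [0.0, -0.0, 0.026, 0.0]
```

{"name": "servo_tool", "arguments": {"deltas": [[[0.055,-0.006,-0.054,0,0.129],[0.055,-0.012,-0.053,0,0.13],[0.055,-0.019,-0.051,0,0.129],[0.055,-0.02,-0.041,0.03,0.091],[0.055,-0.024,-0.039,0.03,0.091],[0.055,-0.027,-0.036,0.03,0.091],[0.055,-0.03,-0.034,0.03,0.09],[0.055,0,0,0,0]]]}}

```text
clock: 26.2
ee_pos: [0.3965, 0.3387, 0.096]
ee_rot: [3.133, -0.147, -0.009]
ft_force: [0.5, -0.3, 0.9]
width: 0.643
grasp_force: 0.0
```

```bash
python3 p.py 0.401,.337,.005,-5.8; python3 c.py .633 .083 .085 .12 .04 v7;  python3 - <<'E'
from m import *
for c in("top","scene"):
    P,uv=comp(cams.get_image(c),.012,.06,(.32,.5,.26,.40),((15,100,60),(32,255,255)));print(c,len(P),rect(P))
E
```

```text
at [0.3965 0.3387 0.096 ] -5.4 tilt [-0.006 -0.005 -1.   ] t 26.2 q [-1.56  0.53  1.    1.99 -0.55  0.93 -1.93] w 0.643 gf 0.0
-> 0.401,.337,.005,-5.8
1 [0.002, 0.001, 0.046, 0.004]
2 [0.003, 0.0, 0.045, 0.003]
top 118 [0.6291 0.0807 0.1053] (array([630.8,  81. ]), array([31.8, 32.2]), 81.9) (array([630.1,  80.7]), 17.0)
scene 134 [0.6382 0.0888 0.1006] (array([635.8,  85.2]), array([33.6, 31. ]), 49.5) (array([634.4,  85.8]), 17.9)
top 276 (array([399.2, 335.9]), array([ 35.6, 119.3]), 83.8)
scene 384 (array([401.8, 339.5]), array([ 38.4, 124.7]), 83.1)
```

View pics/v7.png

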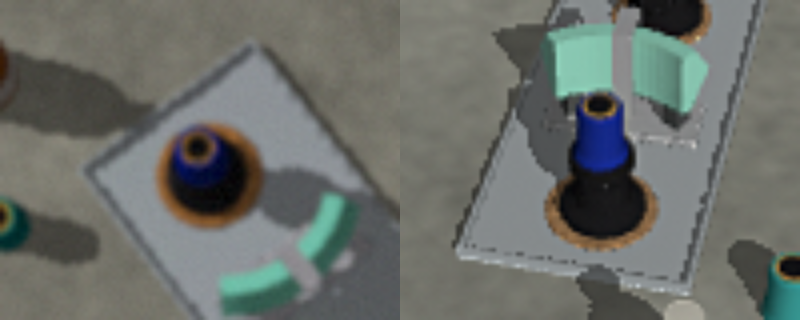

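The socket stands upright in the middle of the flat jack's top (left view (198,150)). Next is the tube.

{"name": "servo_tool", "arguments": {"deltas": [[[0.055,0,0,0.03,0],[0.055,0,0,0.03,0],[0.055,0,0,0.015,0],[0.055,0,0,0.006,0],[0.055,0,0,0,0],[0.055,0,0,0,0],[0.055,0,0,0,0],[0.055,0,0,0,0]]]}}

```text
clock: 27.4
ee_pos: [0.4016, 0.337, 0.0188]
ee_rot: [-3.137, 0.158, -0.001]
ft_force: [0.4, 0.1, 0.3]
width: 0.641
grasp_force: 0.0
```

```bash
python3 p.py 0.4005,.3375,.006,-6.3
```

```text
at [0.4016 0.337  0.0188] -5.8 tilt [ 0.     0.001 -1.   ] t 27.4 q [-1.45  0.63  0.87  2.04 -0.69  0.79 -1.83] w 0.641 gf 0.0
-> 0.4005,.3375,.006,-6.3
1 [-0.001, -0.0, 0.013, 0.009]
```

{"name": "servo_tool", "arguments": {"deltas": [[[0.055,-0.001,0,0.012,0.008],[0.055,0,0,0,0],[0.055,0,0,0,0],[0.01,0,0,0,0],[0.01,0,0,0,0],[0.01,0,0,0,0],[0.01,0,0,0,0],[0.01,0,0,0,0]]], "newtons": 35}}

```text
clock: 28.4
ee_pos: [0.4007, 0.3368, 0.0068]
ee_rot: [-3.137, 0.171, -0.0]
ft_force: [-0.2, -1.0, 5.7]
width: 0.286
grasp_force: 34.6
```

{"name": "servo_tool", "arguments": {"deltas": [[[0.01,0,0,-0.02,0],[0.01,0,0,-0.05,0],[0.01,0,0,-0.06,0],[0.01,0,0,-0.06,0],[0.01,0,0,0,0],[0.01,0,0,0,0],[0.01,0,0,0,0],[0.01,0,0,0,0]]]}}

```text
clock: 29.4
ee_pos: [0.3998, 0.3361, 0.1953]
ee_rot: [3.135, -0.172, -0.002]
ft_force: [0.1, -0.2, -2.2]
width: 0.293
grasp_force: 35.3
```

```bash
cat > t.py <<'E'
from m import *
s=manip.read_state(); t=np.array(s["ee_pos"])
for c in("top","scene"):
    P,uv=comp(cams.get_image(c),t[2]-.03,t[2]+.05,(t[0]-.1,t[0]+.1,t[1]-.1,t[1]+.1),((15,100,60),(32,255,255)));print(c,len(P),P[:,2].min().round(3),P[:,2].max().round(3),rect(P),P[:,2].mean())
E
python3 p.py .43,.12,.2,25 0.450,-0.0565,0.17,37.2; python3 t.py
```

```text
at [0.3998 0.3361 0.1953] -6.3 tilt [-0.001 -0.002 -1.   ] t 29.4 q [-1.69  0.4   1.15  1.9  -0.41  1.11 -2.05] w 0.293 gf 35.3
-> .43,.12,.2,25
1 [0.013, 0.053, -0.001, -0.136]
2 [0.006, 0.054, -0.001, -0.137]
3 [-0.001, 0.055, -0.001, -0.136]
4 [-0.009, 0.054, -0.002, -0.137]
-> 0.450,-0.0565,0.17,37.2
5 [-0.019, 0.056, 0.01, -0.071]
6 [-0.022, 0.055, 0.01, -0.071]
7 [-0.027, 0.052, 0.01, -0.071]
top 320 0.192 0.23 (array([398.2, 335.9]), array([ 37.9, 120.3]), 84.6) 0.21904694276662343
scene 307 0.189 0.245 (array([405.8, 354.3]), array([ 53.6, 124.4]), 76.3) 0.2121525166334355
```

{"name": "servo_tool", "arguments": {"deltas": [[[0.01,0.013,0.053,0,-0.136],[0.01,0.006,0.054,0,-0.136],[0.01,0,0.055,0,-0.136],[0.01,-0.009,0.054,0,-0.136],[0.01,-0.019,0.056,0.01,-0.071],[0.01,-0.022,0.055,0.01,-0.071],[0.01,-0.027,0.052,0.01,-0.071],[0.01,0,0,0,0]]]}}

```text
clock: 30.5
ee_pos: [0.4494, -0.0633, 0.1661]
ee_rot: [2.983, 0.977, -0.003]
ft_force: [0.4, -0.1, -1.3]
width: 0.29
grasp_force: 35.3
```

{"name": "servo_tool", "arguments": {"deltas": [[[0.01,0,0,0.02,0],[0.01,0,0,0.02,0],[0.01,0,0,0.01,0],[0.01,0,0,0,0],[0.01,0,0,0,0],[0.01,0,0,0,0],[0.01,0,0,0,0],[0.01,0,0,0,0]]]}}

```text
clock: 31.5
ee_pos: [0.451, -0.0554, 0.1166]
ee_rot: [-2.978, -1.0, -0.001]
ft_force: [0.6, 0.0, -2.8]
width: 0.288
grasp_force: 35.4
```

```bash
python3 p.py 0.450,-0.0565,0.075,36.8; python3 t.py;python3 c.py .45 -.0575 .06 .25 .06 v8
```

```text
at [ 0.451  -0.0554  0.1166] 37.1 tilt [ 0.  0. -1.] t 31.5 q [-0.85  0.33  1.04  2.13 -0.37  0.87 -0.52] w 0.288 gf 35.4
-> 0.450,-0.0565,0.075,36.8
1 [-0.001, 0.0, 0.042, 0.006]
top 35 0.13 0.151 (array([405.3, -93.8]), array([14.6, 25.5]), 66.8) 0.14466009000770577
scene 243 0.108 0.149 (array([456.1, -57.4]), array([125.8,  34.6]), 43.7) 0.13425512435299725
top 38 [ 0.4111 -0.0941  0.1461] (array([ 443.6, -100.8]), array([19.1, 99.8]), 79.8) (array([445.3, -91.4]), 49.9)
scene 1078 [ 0.4603 -0.0459  0.1752] (array([451. , -53.2]), array([108.7, 112.6]), 85.2) (array([449.8, -53.8]), 65.7)
```

View pics/v8.png

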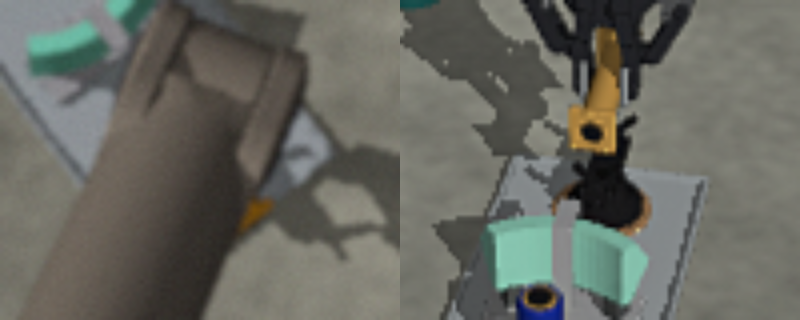

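The tube is level and aligned above the forks. Lowering.

{"name": "servo_tool", "arguments": {"deltas": [[[0.01,-0.001,0,0.015,0.006],[0.01,0,0,0.015,0],[0.01,0,0,0.007,0],[0.01,0,0,0.005,0],[0.01,0,0,0,0],[0.01,0,0,0,0],[0.01,0,0,0,0],[0.01,0,0,0,0]]]}}

```text
clock: 32.7
ee_pos: [0.4502, -0.056, 0.0747]
ee_rot: [-2.981, -0.991, -0.001]
ft_force: [-0.1, 0.0, -2.0]
width: 0.292
grasp_force: 35.4
```

```bash
python3 p.py 0.450,-0.0565,0.068,36.8; python3 t.py;python3 c.py .45 -.0575 .06 .25 .06 v9
```

```text
at [ 0.4502 -0.056   0.0747] 36.8 tilt [ 0.001  0.    -1.   ] t 32.7 q [-0.76  0.4   0.95  2.17 -0.46  0.79 -0.44] w 0.292 gf 35.4
-> 0.450,-0.0565,0.068,36.8
1 [-0.0, 0.0, 0.007, -0.0]
top 56 0.077 0.11 (array([407. , -88.5]), array([15. , 35.2]), 39.3) 0.10067876839308722
scene 234 0.046 0.106 (array([457.1, -57.3]), array([120.7,  35.5]), 44.2) 0.09157326073549685
top 58 [ 0.4062 -0.0895  0.1007] (array([407.4, -88.1]), array([16.1, 34.8]), 38.9) (array([405.3, -89.5]), 17.6)
scene 1307 [ 0.4614 -0.0432  0.1606] (array([449.3, -54.3]), array([112.6, 108.1]), 79.7) (array([448.8, -54.9]), 64.9)
```

View pics/v9.png

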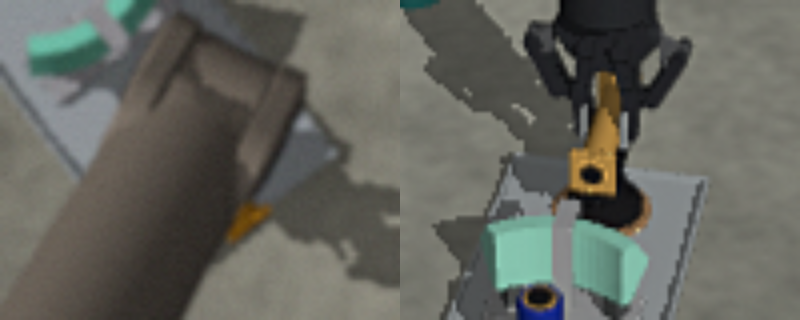

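The tube sits within the forks with its flange clear of the prism. I'll lower the last 6 mm and release.

{"name": "servo_tool", "arguments": {"deltas": [[[0.01,0,0,0.003,0],[0.01,0,0,0.002,0],[0.01,0,0,0.002,0],[0.01,0,0,0,0],[0.01,0,0,0,0],[0.05,0,0,0,0],[0.05,0,0,0,0],[0.05,0,0,0,0]]]}}

```text
clock: 33.9
ee_pos: [0.45, -0.056, 0.0673]
ee_rot: [-2.981, -0.991, 0.0]
ft_force: [0.2, 0.1, -0.2]
width: 0.585
grasp_force: 0.0
```

{"name": "servo_tool", "arguments": {"deltas": [[[0.05,0,0,0,0],[0.05,0,0,-0.02,0],[0.05,0,0,-0.04,0],[0.05,0,0,-0.05,0],[0.05,0,0,-0.05,0],[0.05,0,0,0,0],[0.05,0.03,-0.04,0,0],[0.05,0.03,-0.05,0,0]]]}}

```text
clock: 34.9
ee_pos: [0.4438, 0.0522, 0.2269]
ee_rot: [-2.983, -0.986, 0.0]
ft_force: [1.2, 0.6, -0.5]
width: 0.58
grasp_force: 0.0
```

{"name": "servo_tool", "arguments": {"deltas": [[[0.05,0.03,-0.05,0,0],[0.05,0.03,-0.05,0,0],[0.05,0.03,-0.05,0,0],[0.05,0.03,-0.05,0,0],[0.05,0,0,0,0],[0.05,0,0,0,0],[0.05,0,0,0,0],[0.05,0,0,0,0]]]}}

```text
clock: 35.9
ee_pos: [0.4209, 0.2826, 0.2275]
ee_rot: [-2.982, -0.987, 0.0]
ft_force: [0.9, 1.1, -0.0]
width: 0.582
grasp_force: 0.0
```

```bash
python3 p.py; python3 c.py .45 -.0575 .06 .12 .07 v10; python3 - <<'E'
from m import *
for c in("top","scene"):
    d=cams.get_image(c)
    P,uv=comp(d,.06,.12,(.36,.54,-.15,.04),((15,100,60),(32,255,255)));print(c,"tube",len(P),rect(P),P[:,2].mean().round(4))
    for n,b in(("level",(.64,.80,-.32,-.17)),("bottle",(.65,.76,.2,.31))):
        P,uv=comp(d,.02,.11,b); print(n,P.mean(0).round(4))
E
```

```text
at [0.4209 0.2826 0.2275] 36.6 tilt [-0.     0.001 -1.   ] t 35.9 q [-1.54  0.24  1.02  1.9  -0.23  1.13 -1.37] w 0.582 gf 0.0
top 435 [ 0.4496 -0.0566  0.09  ] (array([449.7, -57.4]), array([120.8,  37.6]), 37.4) (array([448.8, -56.2]), 61.9)
scene 328 [ 0.4573 -0.0474  0.085 ] (array([448.8, -54.9]), array([129.1,  37.6]), 37.3) (array([448.7, -54. ]), 65.0)
top tube 393 (array([449.7, -57.2]), array([121.1,  35.7]), 36.7) 0.0909
level [ 0.7128 -0.2597  0.0375]
bottle [0.704  0.2535 0.0682]
scene tube 298 (array([449.4, -54.8]), array([130.9,  36.6]), 37.0) 0.0857
level [ 0.7222 -0.2511  0.0365]
bottle [0.7236 0.2711 0.063 ]
```

View pics/v10.png

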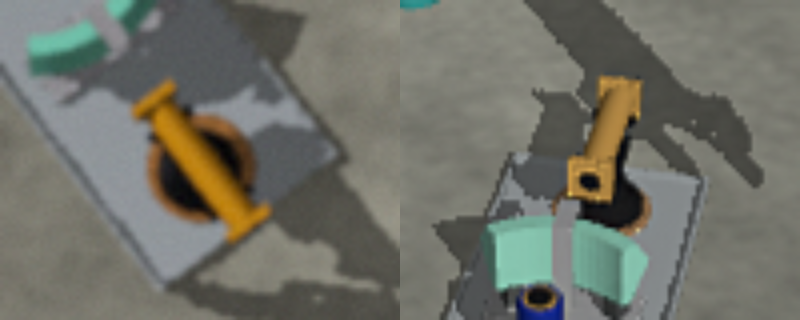

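The tube lies level in both forks (left view (155,100) to (248,220)), centred at about (0.450, -0.056) and 37°, and the prism is untouched. Handing in.

```bash
python3 -c "
from h import *
print(workorder.close_job())"
```

```text
the job is handed in; nothing more can be done
None
```

I handed the job in at about 36 s: both jacks are centred on their pads, the socket stands on the flat jack and the tube lies in both forks, all checked in both cameras; the judge returned no verdict.

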